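# Send the run-out parts tub back for refill

## Robot

A 6-joint arm with a two-finger parallel gripper is mounted at the origin on the work surface. World frame = base frame: x ahead of the robot, y to its left, z up, the work surface at z = 0. Lengths are in mm, angles in rad, forces in N, time in s.
With the tool pointing down it reaches from about 350 to 975 mm from the base axis. Payload 4.9 kg.
Tool frame: the origin (TCP) lies where the fingers leave the gripper's body, on its centre line; the fingertips stand 73 mm ahead of it and the grasp point (between the pads) lies 54 mm ahead of it; z points along the fingers, y is the line along which they close (so a half turn about z gives the same grasp; the last joint's range is limited). The gripper opens to 85 mm and grips with 20 to 120 N. Pads are 22 mm wide; open, the fingers measure 114 mm over their backs; the gripper's body (76 mm by 85 mm) begins 54 mm behind the grasp point. The pads swing forward as they close: fully open they stand 13 mm farther back than shut.
Start: joints at [0.982, 0.053, 1.613, -0, 1.476, -0.119], TCP at [282.93, 557.273, 303.904] pointing down, gripper open.
Joint ranges: [-3.01, 3.01], [-1.01, 2.22], [0.06, 2.58], [-1.02, 4.17], [0.09, 2.62], [-3.14, 3.14]. Speed limits (rad/s): [2.57, 2.57, 3.14, 3.14, 3.14, 3.14].

## Interface

Orientations are given as [roll, pitch, yaw] about the fixed x, y, z axes, in that order (R = Rz(yaw) Ry(pitch) Rx(roll)).
In Python, from plant import robot gives the robot as it stands.
- The arm moves only by the tool apply_moves, never from a script. Its argument "plan" is text: rows parted by semicolons, each of 7 numbers parted by spaces: the shift along the world's x, y, z as a fraction of full scale, then the turn, a rotation vector about the world's x, y, z as a fraction of full scale, then the opening, from 0 (shut) to 1 (fully open). In form: x y z wx wy wz jaw; .... A call has 1 to 20 rows; each row is the pose to reach, as a shift and turn from the pose commanded when the call began, turning the shorter way round; what a row does not reach only later rows make up. Full scale, the value 1, is 25 cm for a shift and 360 degrees for a turn. A row lasts 1/8 s, in which the tool goes at most 62.5 mm and 10.7 degrees, less where a joint would pass 70% of its speed; a pose out of reach is approached as far as the arm can. A call with a number of a shift or a turn outside -1 to 1 is refused whole. A call with a gripper value outside its range is refused whole. The fingers move at their own pace and stop on an object; the grip force is fixed at half the most. Time passes only in rows, so rows that repeat a pose let the fingers close. It gives the time, the measured TCP pose, the force, the opening and the grip force at its end, in the units of the state.
- robot.get_obs(): the state, without advancing time (a new reading comes with each control period).
- robot.grab_frame(name): name is "side" or "top"; returns (picture, depth): 400x640x3 uint8, blue, green, red; 400x640 float32, mm along the optical axis (not along the pixel's ray), 0 where there is no reading.
- robot.calibration(name): a dict with "K" (3x3 intrinsics, pixels), "dist_coeffs" ([k1, k2, p1, p2, k3] as OpenCV has them; the pictures are not rectified), "camera_from_world" (4x4, takes a point from world to camera coordinates). Camera axes: x right, y up, looking along -z (the intrinsics and any distortion apply to the point x, -y, -z); pixel columns grow to the right and rows downward; lengths in mm; the calibration is good to about 2 mm. A picture is of the moment at which its call begins. calibration takes no time and is no camera call.
- robot.finish_job(): hands the job in; it is judged then, once.
The state is a dict: "clock": time; "joints": joint angles; "qvel": joint speeds; "joint_torque": joint torques, N m; "tool_pos": TCP position; "tool_rot": TCP orientation; "contact_force": force on the tool from outside, world axes, zero at the start; "ft_torque": the same for the moment, N m; "width": finger opening in mm; "finger_force": force on a finger pad.
Only numpy, scipy, OpenCV 4.12 (cv2) and the standard library are available. Lean on these libraries where they do the work, as an engineer would, in place of code of your own. Each camera call takes 0.05 s, during which the arm holds its last target. There are 200 camera calls.

## Task

Three round parts tubs stand on the bench. Two still hold a copper-wound choke; one has run out and has only the flat yellow reorder card on its floor. Slide the run-out tub along the bench, without lifting it and with its card still inside, until it stands wholly inside the yellow taped ring; leave the other two tubs and the other things on the bench where they are.

Things in the scene. Friction and masses are not known exactly. Their poses are not given: they have to be found in the camera images.
- tub_black: open round plastic parts tub, black, loose, about 0.12 kg: 96 mm across the rim, 86 mm across the foot, 50 mm high, wall 4 mm, floor 5 mm thick, so the inside is about 78 mm across at the floor and 88 mm at the rim. Origin: centre of its underside; z up, standing on the bench at height 0. Being round, its yaw does not matter. Its contents (choke or card) lie loose on its floor; which tub holds what changes from start to start
- tub_blue: open round plastic parts tub, blue, loose, about 0.12 kg: 96 mm across the rim, 86 mm across the foot, 50 mm high, wall 4 mm, floor 5 mm thick, so the inside is about 78 mm across at the floor and 88 mm at the rim. Origin: centre of its underside; z up, standing on the bench at height 0. Being round, its yaw does not matter. Its contents (choke or card) lie loose on its floor; which tub holds what changes from start to start
- tub_white: open round plastic parts tub, white, loose, about 0.12 kg: 96 mm across the rim, 86 mm across the foot, 50 mm high, wall 4 mm, floor 5 mm thick, so the inside is about 78 mm across at the floor and 88 mm at the rim. Origin: centre of its underside; z up, standing on the bench at height 0. Being round, its yaw does not matter. Its contents (choke or card) lie loose on its floor; which tub holds what changes from start to start
- choke_1: copper-wound ring choke with a black core, 52 mm across, 25 mm high, about 0.12 kg, lying flat in one of the tubs (stock: that tub is not empty). Origin: centre of its underside
- choke_2: copper-wound ring choke with a yellow core, 52 mm across, 25 mm high, about 0.12 kg, lying flat in one of the tubs (stock: that tub is not empty). Origin: centre of its underside
- card: flat yellow plastic reorder card with two black bars, 44 x 30 x 5 mm, lying loose on the floor of the tub that has run out. Origin: centre of its underside
- return_spot: return spot: flat ring of yellow tape on the bench (no height to speak of) round a grey disc; inside diameter of the ring 144 mm, outside 160 mm. Fixed in a run, elsewhere in the next. Origin: its centre, on the bench. It lies on the robot's side of the row of tubs, with free bench between
- power_board: bystander: green circuit board 160 x 85 mm with black blocks and an aluminium heat sink, 48 mm high in all, lying to the right of the work. Origin: centre of its underside, x along its length
- driver: bystander: screwdriver with a red handle, about 0.2 m long, lying to the left of the work, along x of its frame
- flux_bottle: bystander: small white bottle with a green cap, 44 mm across, 100 mm high, standing to the left of the work. Origin: centre of its underside

How it is judged (in metres and radians):
At the end, for the whole second after the job is handed in: The tub that holds the card stands upright on the bench and at rest, wholly inside the yellow ring (its centre within 26 mm of the ring's centre), with the card in it; each of the other two tubs is within 15 mm of where it stood (((horizontal distance between card and tub_black below 0.04 m and horizontal distance between tub_black and return_spot below 0.026 m and angle between tub_black's own z axis and vertical below 0.1 rad and height (world z) of tub_black below 0.006 m and linear speed of tub_black below 0.01 m/s and distance of each of tub_blue, tub_white from where it was at the start of the episode below 0.015 m) or (horizontal distance between card and tub_blue below 0.04 m and horizontal distance between tub_blue and return_spot below 0.026 m and angle between tub_blue's own z axis and vertical below 0.1 rad and height (world z) of tub_blue below 0.006 m and linear speed of tub_blue below 0.01 m/s and distance of each of tub_black, tub_white from where it was at the start of the episode below 0.015 m) or (horizontal distance between card and tub_white below 0.04 m and horizontal distance between tub_white and return_spot below 0.026 m and angle between tub_white's own z axis and vertical below 0.1 rad and height (world z) of tub_white below 0.006 m and linear speed of tub_white below 0.01 m/s and distance of each of tub_black, tub_blue from where it was at the start of the episode below 0.015 m))); the robot touches nothing.
It fails at once if a tub is lifted more than 15 mm off the bench or tipped by more than 20 degrees (height (world z) of any of tub_black, tub_blue, tub_white above 0.015 m or angle between any of tub_black, tub_blue, tub_white's own z axis and vertical above 0.35 rad).
It fails at once if a choke or the card is taken out of its tub (raised more than 30 mm) (height (world z) of any of choke_1, choke_2, card above 0.035 m).
It fails at once if a tub that still holds a choke is pushed more than 20 mm away ((horizontal distance between choke_1 and tub_black below 0.04 m and distance of tub_black from where it was at the start of the episode above 0.02 m) or (horizontal distance between choke_2 and tub_black below 0.04 m and distance of tub_black from where it was at the start of the episode above 0.02 m) or (horizontal distance between choke_1 and tub_blue below 0.04 m and distance of tub_blue from where it was at the start of the episode above 0.02 m) or (horizontal distance between choke_2 and tub_blue below 0.04 m and distance of tub_blue from where it was at the start of the episode above 0.02 m) or (horizontal distance between choke_1 and tub_white below 0.04 m and distance of tub_white from where it was at the start of the episode above 0.02 m) or (horizontal distance between choke_2 and tub_white below 0.04 m and distance of tub_white from where it was at the start of the episode above 0.02 m)).
It fails at once if the circuit board, screwdriver or bottle is pushed more than 30 mm away (distance of any of power_board, driver, flux_bottle from where it was at the start of the episode above 0.03 m).
It also fails if it takes over 51 s, if anything falls off the work surface, if the arm or the gripper's body presses on something with over 40 N, if the wrist force passes 120 N, or if a joint passes its speed limit or range.

## Working session

There is one attempt and no reset: what is moved stays moved. The work goes in short steps, Python scripts to look and compute and a tool call to move; the robot and the scene stay as the last step left them, time stands still between calls to the robot, and variables do not carry over. Pictures are saved under pics/ and viewed, at most 10 in all, crops included, and the job is handed in when it is done.

Besides the shell and the picture viewer there is one more tool, called by a JSON object that holds its "api" and its "payload". apply_moves: Moves the arm, as the interface text tells. Shift numbers are shares of 25 cm and turn numbers shares of 360 degrees, none past 1 either way. Its arguments: {"type":"object","properties":{"plan":{"type":"string"}},"required":["plan"]}

```bash
mkdir -p pics
cat > h.py <<'E'
import numpy as np, cv2
from plant import robot
def grab(n,f):
    im,d=robot.grab_frame(n); cv2.imwrite('pics/'+f,im); np.save('pics/'+n+'.npy',d); return im,d
def px2w(n,u,v,z):
    c=robot.calibration(n); T=np.array(c['camera_from_world']); K=np.array(c['K']); D=np.array(c['dist_coeffs'])
    p=cv2.undistortPoints(np.array([[[u,v]]],float),K,D)[0,0]
    r=T[:3,:3].T@np.array([p[0],-p[1],-1]); o=-T[:3,:3].T@T[:3,3]
    return o+r*(z-o[2])/r[2]
E
python3 - <<'E'
from h import *
grab('top','t1.png'); grab('side','s1.png'); print({k:np.round(v,3) for k,v in robot.get_obs().items()})
E
```

```text
{'clock': np.float64(0.1), 'joints': array([ 0.982,  0.053,  1.614, -0.   ,  1.476, -0.119]), 'qvel': array([-0.003, -0.004, -0.001,  0.   , -0.001, -0.001]), 'joint_torque': array([ 0.0000e+00, -3.9490e+01, -3.7137e+01, -0.0000e+00,  4.0000e-03,
        0.0000e+00]), 'tool_pos': array([282.701, 556.928, 302.779]), 'tool_rot': array([-3.14 , -0.   ,  2.672]), 'contact_force': array([-0.942,  0.592,  0.514]), 'ft_torque': array([-0.086,  0.028,  0.043]), 'finger_force': np.float64(0.0), 'width': np.float64(85.392)}
```

View pics/t1.png

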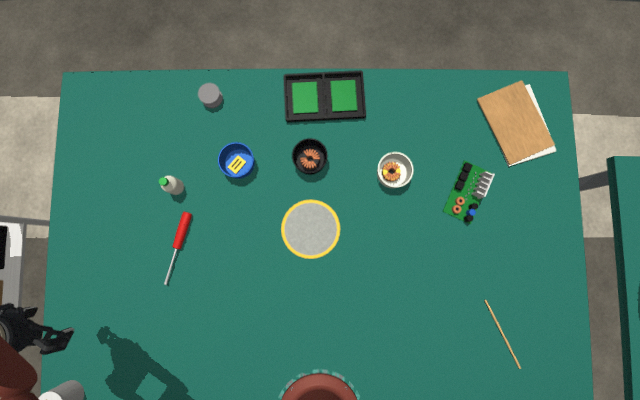

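View pics/s1.png

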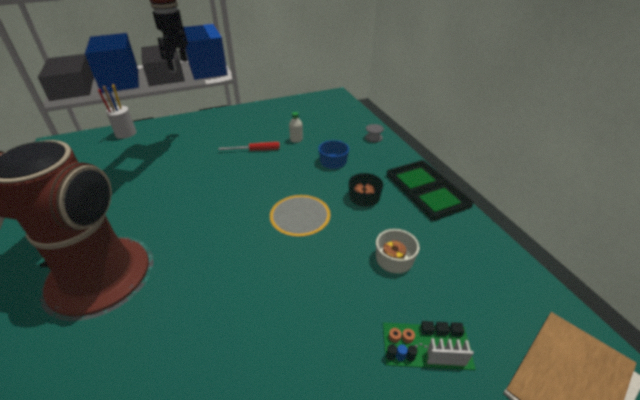

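The top view shows the card in the blue tub at (237,161). The ring is at (311,229), the black tub at (310,157), the white tub at (395,170), the bottle at (172,186) and the screwdriver at about (178,245). I'll drag the blue tub from inside with shut fingers, keeping the tips above the card.

```bash
cat >> h.py <<'E'
def find(im,kind):
    hsv=cv2.cvtColor(im,cv2.COLOR_BGR2HSV)
    m=cv2.inRange(hsv,(105,120,50),(125,255,255)) if kind=='blue' else cv2.inRange(hsv,(20,100,100),(35,255,255))
    cs=cv2.findContours(m,cv2.RETR_EXTERNAL,cv2.CHAIN_APPROX_NONE)[0]
    c=max(cs,key=lambda c:cv2.boundingRect(c)[2]); h=cv2.convexHull(c)
    return h[:,0,:].astype(float)
def circ(P):
    A=np.c_[2*P[:,:2],np.ones(len(P))]; s=np.linalg.lstsq(A,(P[:,:2]**2).sum(1),rcond=None)[0]
    return s[:2],np.sqrt(s[2]+s[:2]@s[:2])
E
python3 - <<'E'
from h import *
im=cv2.imread('pics/t1.png')
for k,z in(('blue',50),('ring',0)):
    h=find(im,k); print(k,circ(np.array([px2w('top',u,v,z) for u,v in h])))
print('black',px2w('top',310,155,50),'bottle',px2w('top',172,186,50),px2w('top',163,181,100),'driver',px2w('top',186,215,15),'card',px2w('top',236,164,8))
E
```

```text
blue (array([666.06775149, 217.30352971]), np.float64(48.13831236882846))
ring (array([485.63247854,  21.44374143]), np.float64(80.45034918243321))
black [678.07415832  20.4553128   50.        ] bottle [596.83705486 385.04462204  50.        ] [601.91540745 389.61875314 100.        ] driver [522.78928315 356.81600081  15.        ] card [663.7018943  225.59714977   8.        ]
```

{"api": "apply_moves", "payload": {"plan": "0.2 -0.18 0 0 0 -0.02 0;0.4 -0.36 0 0 0 -0.0437 0;0.6 -0.54 0 0 0 -0.0437 0;0.8 -0.7 0 0 0 -0.0437 0;0.8 -0.7 0 0 0 -0.0437 0;0.8 -0.7 0 0 0 -0.0437 0;0.8 -0.7 0 0 0 -0.0437 0;0.8 -0.7 0 0 0 -0.0437 0"}}

```text
clock: 1.1
tool_pos: [481.8, 383.4, 303.8]
tool_rot: [-3.141, -0.0, 2.399]
contact_force: [0.2, 0.1, 0.4]
width: 0.4
finger_force: 0.0
```

{"api": "apply_moves", "payload": {"plan": "0.18 -0.16 0 0 0 0 0;0.36 -0.32 0 0 0 0 0;0.54 -0.48 0 0 0 0 0;0.732 -0.66 0 0 0 0 0;0.732 -0.66 0 0 0 0 0;0.732 -0.66 -0.2 0 0 0 0;0.732 -0.66 -0.4 0 0 0 0;0.732 -0.66 -0.5 0 0 0 0;0.732 -0.66 -0.5 0 0 0 0;0.732 -0.66 -0.5 0 0 0 0"}}

```text
clock: 2.35
tool_pos: [666.2, 218.6, 180.8]
tool_rot: [3.139, 0.001, 2.399]
contact_force: [0.3, 0.4, -0.1]
width: -0.1
finger_force: 0.0
```

Run:
```python
from h import *
o=robot.get_obs(); print(o['tool_pos'])
im,_=grab('side','s2.png'); t,_=grab('top','t2.png')
cv2.imwrite('pics/c2.png',np.hstack([cv2.resize(im[60:220,250:450],None,fx=2,fy=2),cv2.resize(t[80:240,160:360],None,fx=2,fy=2)]))
```

```text
[666.18799544 218.55004685 180.84477695]
```

View pics/c2.png

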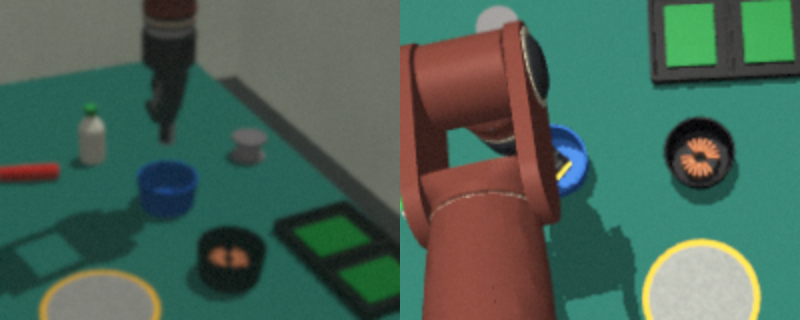

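The shut fingers hang centred over the blue tub, with the side-view tip at crop pixel (167,140). Next I lower them inside, above the card.

{"api": "apply_moves", "payload": {"plan": "0 0 -0.1 0 0 0 0;0 0 -0.17 0 0 0 0;0 0 -0.23 0 0 0 0;0 0 -0.28 0 0 0 0;0 0 -0.3 0 0 0 0;0 0 -0.315 0 0 0 0;0 0 -0.315 0 0 0 0;0 0 -0.315 0 0 0 0"}}

```text
clock: 3.45
tool_pos: [666.3, 217.3, 100.8]
tool_rot: [3.141, 0.001, 2.397]
contact_force: [0.1, -0.5, -0.2]
width: 0.1
finger_force: 0.0
```

{"api": "apply_moves", "payload": {"plan": "-0.02 -0.022 0 0 0 0 0;-0.04 -0.043 0 0 0 0 0;-0.06 -0.065 0 0 0 0 0;-0.08 -0.087 0 0 0 0 0;-0.11 -0.12 0 0 0 0 0;-0.15 -0.163 0 0 0 0 0;-0.19 -0.206 0 0 0 0 0;-0.24 -0.261 0 0 0 0 0;-0.29 -0.315 0 0 0 0 0;-0.34 -0.369 0 0 0 0 0;-0.39 -0.424 0 0 0 0 0;-0.44 -0.478 0 0 0 0 0;-0.49 -0.532 0 0 0 0 0;-0.54 -0.587 0 0 0 0 0;-0.59 -0.641 0 0 0 0 0;-0.64 -0.695 0 0 0 0 0;-0.68 -0.739 0 0 0 0 0;-0.71 -0.771 0 0 0 0 0;-0.73 -0.793 0 0 0 0 0;-0.74 -0.804 0 0 0 0 0"}}

```text
clock: 5.95
tool_pos: [480.8, 16.0, 100.2]
tool_rot: [3.141, 0.0, 2.397]
contact_force: [-0.3, 1.0, 0.3]
width: 0.0
finger_force: 0.6
```

Run:
```python
from h import *
im,_=grab('side','s3.png'); t,_=grab('top','t3.png')
cv2.imwrite('pics/c3.png',np.hstack([cv2.resize(im[100:260,200:400],None,fx=2,fy=2),cv2.resize(t[130:290,210:410],None,fx=2,fy=2)]))
```

```text
(no output)
```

View pics/c3.png

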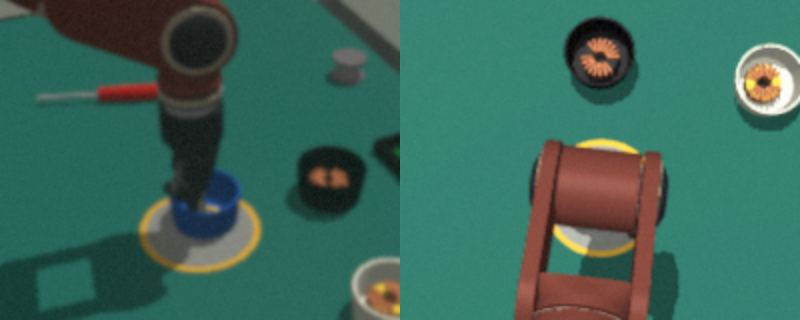

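The tub is already mostly inside the ring, at side-crop (207,200), and trails as expected. I finish the last stretch, back off the wall, lift and clear the view.

{"api": "apply_moves", "payload": {"plan": "-0.015 -0.017 0 0 0 0 0;-0.03 -0.033 0 0 0 0 0;-0.04 -0.044 0 0 0 0 0;-0.047 -0.052 0 0 0 0 0;-0.047 -0.052 0 0 0 0 0;-0.047 -0.052 0 0 0 0 0;0 0 0 0 0 0 0;0.015 0.017 0 0 0 0 0;0.015 0.017 0 0 0 0 0;0.015 0.017 0.05 0 0 0 0;0.015 0.017 0.15 0 0 0 0;0.015 0.017 0.3 0 0 0 0;0.015 0.017 0.5 0 0 0 0;0.015 0.017 0.7 0 0 0 0;0.015 0.25 0.7 0 0 0 0;0.015 0.5 0.7 0 0 0 0;0.015 0.75 0.7 0 0 0 0;0.015 0.95 0.7 0 0 0 0;0.015 0.95 0.7 0 0 0 0;0.015 0.95 0.7 0 0 0 0"}}

```text
clock: 8.55
tool_pos: [484.6, 253.5, 275.6]
tool_rot: [-3.142, 0.001, 2.397]
contact_force: [-1.0, -0.3, -1.1]
width: -0.1
finger_force: 0.0
```

Run:
```python
from h import *
t,_=grab('top','t4.png')
P=np.array([px2w('top',u,v,50) for u,v in find(t[:, :],'blue')]); print('blue',circ(P))
cv2.imwrite('pics/c4.png',cv2.resize(t[110:310,160:420],None,fx=3,fy=3))
```

```text
blue (array([486.23819126,  24.91324918]), np.float64(46.62746450808405))
```

View pics/c4.png

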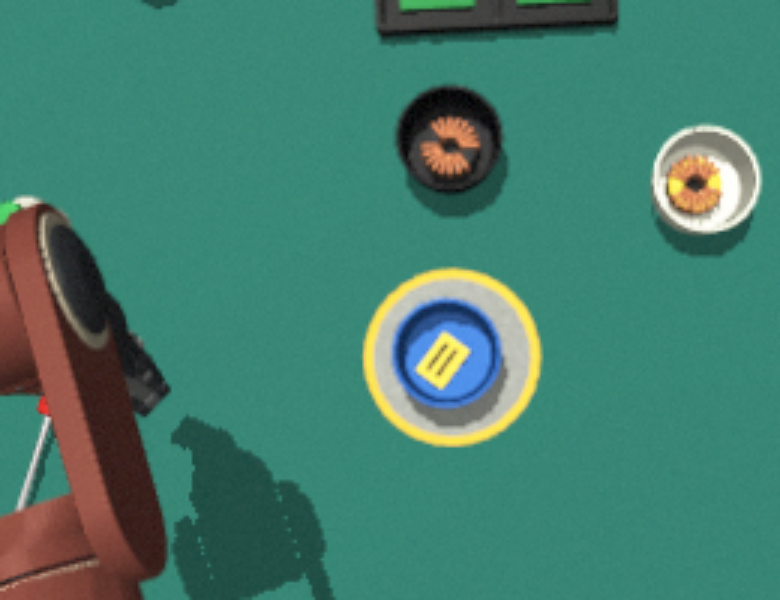

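The blue tub stands at crop (447,353) inside the ring (452,357), about 4 mm off centre, with the card in it. The other two tubs have not moved.

```bash
python3 -c "
from plant import robot
print(robot.finish_job())"
```

```text
the job is handed in; nothing more can be done
None
```

The run-out blue tub, with its card still inside, now stands about 4 mm from the centre of the yellow ring; the other two tubs were left where they stood, and the job is handed in (no verdict was returned).

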